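# Hold a planter stave hard into the corner of a drilling jig

## Robot

A 6-joint arm with a two-finger parallel gripper is mounted at the origin on the work surface. World frame = base frame: x ahead of the robot, y to its left, z up, the work surface at z = 0. Lengths are in mm, angles in degrees, forces in N, time in s.
With the tool pointing down it reaches from about 300 to 850 mm from the base axis. Payload 4.2 kg.
Tool frame: the origin (TCP) lies midway between the tips of the shut fingers; the grasp point (between the pads) lies 19 mm behind it; z points along the fingers, y is the line along which they close (so a half turn about z gives the same grasp; the last joint's range is limited). The gripper opens to 91 mm and grips with 3 to 60 N. Pads are 32 mm wide; open, the fingers measure 118 mm over their backs; the gripper's body (76 mm by 178 mm) begins 60 mm behind the grasp point.
Start: joints at [73.568, 18.312, 89.639, -0, 72.044, -1.146], TCP at [151.598, 554.672, 213.976] pointing down, gripper open.
Joint ranges: [-177.97, 177.97], [-48.28, 115.42], [12.27, 149.76], [-77.06, 257.06], [2.81, 150.46], [-146.56, 146.56]. Speed limits (degrees/s): [147.25, 147.25, 180, 180, 180, 180].

## Interface

Orientations are given as [roll, pitch, yaw] about the fixed x, y, z axes, in that order (R = Rz(yaw) Ry(pitch) Rx(roll)).
In Python, from workcell import env gives the robot as it stands.
- The arm moves only by the shell command python3 -m jog 'ROWS' [FORCE]. ROWS is a JSON object of lists of equal length, an entry for each row: "jaw": the finger opening in mm, from 0 to 91.2; "slide": the shift along the tool's x, y, z in units of 30 mm (1.0 is 30 mm), a list of three; "spin": the turn about the tool's z in units of 8 degrees (1.0 is 8 degrees). In form: {"jaw": [jaw, ...], "slide": [[dx, dy, dz], ...], "spin": [spin, ...]}. A call has 1 to 10 rows; each row shifts and turns the commanded pose from where the row before left it, along the tool's axes as they then stand; what a row does not reach is not made up. A row lasts 1/10 s, in which the tool goes at most 50 mm and 8.59 degrees, less where a joint would pass 70% of its speed; a pose out of reach is approached as far as the arm can. A call is refused whole if a number of a shift passes 1 or a number of a turn 1, either way. A call with a gripper value outside its range is refused whole. The fingers move at their own pace and stop on an object; FORCE is the grip in N (left out, the last holds). Time passes only in rows, so rows that do not move let the fingers close. It gives the time, the measured TCP pose, the force, the opening and the grip force at its end, in the units of the state.
- env.state(): the state, without advancing time (a new reading comes with each control period).
- env.grab_frame(name): name is "side" or "top" or "wrist"; returns the picture (400x640x3 uint8, red, green, blue); there is no depth.
- env.camera_model(name): a dict with "fx", "fy", "cx", "cy" (pixels), "D" ([k1, k2, p1, p2, k3] as OpenCV has them; the pictures are not rectified), "camera_from_world" (4x4, takes a point from world to camera coordinates). Camera axes: x right, y up, looking along -z (the intrinsics and any distortion apply to the point x, -y, -z); pixel columns grow to the right and rows downward; lengths in mm; the calibration is good to about 2 mm. A picture is of the moment at which its call begins: read the wrist's pose just before it. camera_model takes no time and is no camera call; for the wrist camera it gives the pose at the moment of the call.
- env.job_done(): hands the job in; it is judged then, once.
The state is a dict: "time_s": time; "qpos": joint angles; "qvel": joint speeds; "effort": joint torques, N m; "ee_pos": TCP position; "ee_rot": TCP orientation; "force": force on the tool from outside, world axes, zero at the start; "torque": the same for the moment, N m; "gripper_width": finger opening in mm; "gripper_force": force on a finger pad.
Only numpy, scipy, OpenCV 4.12 (cv2) and the standard library are available. Lean on these libraries where they do the work, as an engineer would, in place of code of your own. Each camera call takes 0.05 s, during which the arm holds its last target. There are 200 camera calls.

## Task

Lay the brown planter stave on the white jig board, its square long edge flush along the aluminium fence, its end butted against the red stop block and its pale bevel facing up and away from the fence. Then push on it firmly and diagonally with the fingers, about equally hard both ways (roughly 10 N towards the fence and 10 N down), so that it is pressed against the fence and onto the board at once for drilling, and finish while still holding that push. Leave the glue, the jar and the tape measure alone.

Things in the scene. Friction and masses are not known exactly. Their poses are not given: they have to be found in the camera images.
- jig: Fixed jig on the bench: a white board 220 (its x) x 260 (its y) x 18 mm with a fence and a stop block on it. Origin: centre of its underside, on the bench; z up, board top at z = 18 mm. It stands left or right of the robot, turned by at most about 0.35 rad, its +x roughly away from the robot. Nothing on it moves.
- jig_board: The jig's board, faced with smooth, slippery white melamine (friction about 0.25), 220 x 260 x 18 mm, same frame as the jig.
- jig_fence: Aluminium fence on the jig, a straight bar along the jig's y, 30 x 260 mm, from z = 18 to z = 58 mm (40 mm above the board). Same frame as the jig: the face that the stave rests against looks to the jig's -x and lies at x = +70 mm.
- jig_stop: Red stop block on the jig, at the +y end of the fence and touching it: x = 0 to 70 mm, y = 85 to 115 mm, z = 18 to 53 mm in the jig's frame (it has the same frame as the jig). Its stopping face looks to the jig's -y and lies at y = +85 mm.
- stave: Loose dark brown stave, 55 (its x) x 140 (its y) x 35 mm high, about 0.2 kg, flat on the bench, yaw within 0.7 rad. Origin: centre of its underside; z up. Its +x long edge is square, 35 mm tall. Its -x long edge is upright for the lowest 15 mm, then cut back by a pale 45 degree bevel, 20 mm wide and 20 mm high. Seated, its axes agree with the jig's, origin at (42.5, 15, 18) mm there.
- stave_foot_stop (a point): Bottom corner of the stave's square edge at its +y end, the end that meets the stop block: (27.5, 70, 0) mm in the stave's frame.
- stave_foot_far (a point): Bottom corner of the stave's square edge at its -y end: (27.5, -70, 0) mm in the stave's frame.
- stave_bevel (a point): Middle of the pale bevel: (-17.5, 0, 25) mm in the stave's frame; the bevel faces equally up and to the stave's -x.
- glue: Bystander: yellow glue bottle with a red cap, 52 mm across, 130 mm tall, standing on the bench. Origin: centre of its underside.
- screw_jar: Bystander: glass screw jar with a steel lid, 68 mm across, 75 mm tall. Origin: centre of its underside.
- tape: Bystander: yellow tape measure, 70 x 40 x 62 mm high. Origin: centre of its underside.
Mind the look-alikes: they are no part of the job. Of the things like the stave, leave any that is blue or pink; of the rest the smaller one is meant.

How it is judged:
By the outcome, as a careful person would: the job done as asked, in the order asked, and still so for the second after the job is handed in, while the arm keeps its last pose, push and grip.
It also fails if it takes over 64 s, if anything falls off the work surface, if the arm or the gripper's body presses on something with over 40 N, if the wrist force passes 120 N, or if a joint passes its speed limit or range.

## Working session

There is one attempt and no reset: what is moved stays moved. The work goes in short steps, Python scripts to look and compute and a shell command to move; the robot and the scene stay as the last step left them, time stands still between calls to the robot, and variables do not carry over. Pictures are saved under pics/ and viewed, at most 10 in all, crops included, and the job is handed in when it is done.

```bash
ls; mkdir -p pics; python3 - <<'E'
from workcell import env
import cv2,numpy as np
print(env.state())
for n in("top","side","wrist"):
    m=env.camera_model(n);print(n,{k:np.round(m[k],3).tolist() for k in m})
    im=env.grab_frame(n);cv2.imwrite(f"pics/{n}0.png",im[:,:,::-1])
E
```

```text
pics
{'time_s': 0.0, 'qpos': array([ 7.35666108e+01,  1.83507112e+01,  8.97074326e+01, -3.28094177e-04,
        7.20442733e+01, -1.14528558e+00]), 'qvel': array([ 0.02071109, -0.0931659 ,  0.06868683,  0.03981159,  0.07417522,
       -0.05002968]), 'effort': array([-1.30983532e-03, -4.12462521e+01, -2.31973922e+01,  7.27866800e-02,
        4.56748833e-02, -1.23297837e-04]), 'ee_pos': array([151.45994012, 554.15558174, 213.12265803]), 'ee_rot': array([-1.79897597e+02, -1.73520832e-03,  1.64711996e+02]), 'force': array([ 0.72470727, -0.34345978, -0.59465566]), 'torque': array([ 0.02405943, -0.01589843,  0.00983513]), 'gripper_force': 0.0, 'gripper_width': 91.61141438697021}
top {'fx': 484.206, 'fy': 484.206, 'cx': 324.307, 'cy': 197.37, 'D': [-0.075, 0.0, 0.0, 0.0, 0.0], 'camera_from_world': [[0.023, -1.0, 0.005, 65.295], [0.993, 0.024, 0.117, -541.602], [-0.117, 0.003, 0.993, -1085.978], [0.0, 0.0, 0.0, 1.0]]}
side {'fx': 392.097, 'fy': 392.097, 'cx': 321.959, 'cy': 194.855, 'D': [0.027, 0.0, 0.0, 0.0, 0.0], 'camera_from_world': [[0.98, -0.197, 0.006, -503.423], [0.104, 0.54, 0.835, -125.051], [-0.167, -0.818, 0.55, -961.212], [0.0, 0.0, 0.0, 1.0]]}
wrist {'fx': 352.506, 'fy': 352.506, 'cx': 324.571, 'cy': 207.933, 'D': [-0.075, 0.0, 0.0, 0.0, 0.0], 'camera_from_world': [[0.265, 0.964, -0.002, -574.179], [-0.923, 0.253, -0.29, 32.927], [-0.279, 0.078, 0.957, -392.146], [0.0, 0.0, 0.0, 1.0]]}
```

View pics/top0.png

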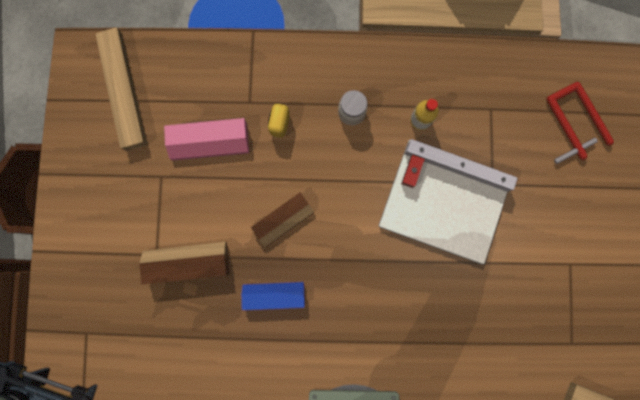

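View pics/side0.png

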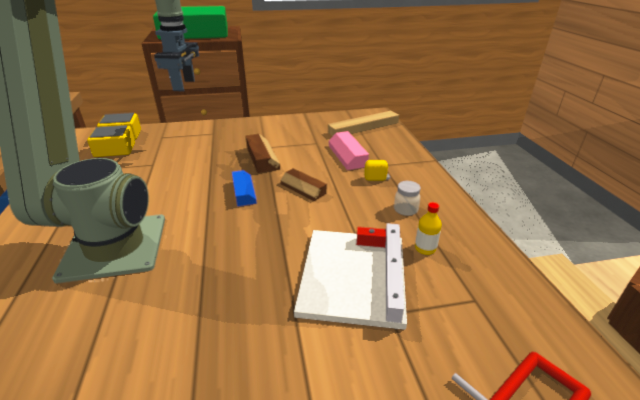

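The top view shows the robot at the bottom, with +x up and +y left. The small brown stave is at about (283,220), its pale bevel towards the robot. The larger brown look-alike is at (184,262). The jig is at (448,205), with the red stop at (413,170) and the fence running from (410,148) to (515,183). The side view agrees.

```bash
cat > h.py <<'E'
from workcell import env
import cv2,numpy as np
def cam(n):
    m=env.camera_model(n);T=np.array(m["camera_from_world"]);K=np.array([[m["fx"],0,m["cx"]],[0,m["fy"],m["cy"]],[0,0,1.]])
    return K,np.array(m["D"],float),T
def ray(c,px):
    K,D,T=c;p=cv2.undistortPoints(np.array(px,float).reshape(-1,1,2),K,D).reshape(-1,2)
    d=np.c_[p[:,0],-p[:,1],-np.ones(len(p))]@T[:3,:3]
    return -T[:3,:3].T@T[:3,3],d
def plane(c,px,z):
    o,d=ray(c,px);return o+d*((z-o[2])/d[:,2])[:,None]
def tri(rs):
    A=0;b=0
    for o,d in rs:
        d=d/np.linalg.norm(d);P=np.eye(3)-np.outer(d,d);A=A+P;b=b+P@o
    x=np.linalg.solve(A,b);return x,[np.linalg.norm((np.eye(3)-np.outer(d,d)/(d@d))@(x-o)) for o,d in rs]
def proj(c,X):
    K,D,T=c;p=np.atleast_2d(X)@T[:3,:3].T+T[:3,3];p=p*[1,-1,-1]
    return cv2.projectPoints(p,np.zeros(3),np.zeros(3),K,D)[0].reshape(-1,2)
def rel(p,yaw=None):
    "tool-frame shift (30 mm units) from present pose to p, and spin (8 deg units) to yaw"
    from scipy.spatial.transform import Rotation as R
    s=env.state();Rm=R.from_euler('xyz',s['ee_rot'],degrees=True).as_matrix()
    print('shift',np.round(Rm.T@(np.array(p)-s['ee_pos'])/30,2),end=' ')
    if yaw is not None: print('spin',round(-((yaw-s['ee_rot'][2]+90)%180-90)/8,2))
    else: print()
E
python3 - <<'E'
from h import *
c=cam("top")
print(np.round(plane(c,[[253,224],[310,200],[283,222],[262,246]],25)))
print(np.round(plane(c,[[380,228],[485,263],[517,180],[408,143],[448,205]],25)))
print(np.round(plane(c,[[353,104],[425,118],[279,120]],60)))
w=cam("wrist");print('wristcam pos',ray(w,[[320,200]]), 'angle');s=env.state();print(s['ee_pos'])
rel([400,60,330]);rel([400,60,330],117)
E
```

```text
[[475. 241.  25.]
 [534. 111.  25.]
 [481. 172.  25.]
 [425. 218.  25.]]
[[ 473.  -52.   25.]
 [ 397. -297.   25.]
 [ 593. -377.   25.]
 [ 675. -117.   25.]
 [ 530. -211.   25.]]
[[ 755.   17.   60.]
 [ 726. -150.   60.]
 [ 713.  186.   60.]]
wristcam pos (array([ 72.78708483, 576.10001082, 384.02931922]), array([[ 0.25510913, -0.08478658, -0.96353788]])) angle
[151.50532679 554.30290324 213.33835355]
shift [-12.33 -13.72  -3.87] 
shift [-12.33 -13.72  -3.87] spin 5.96
```

View pics/wrist0.png

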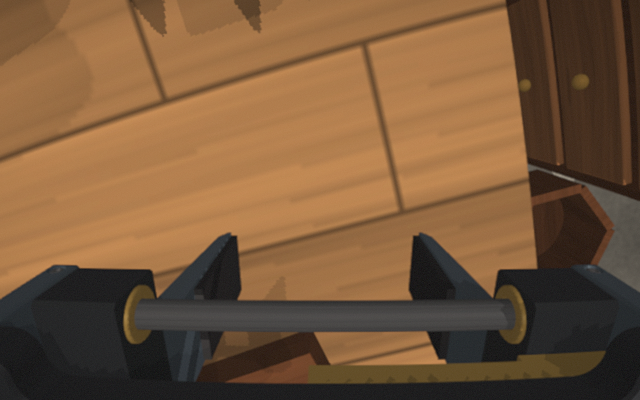

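The wrist view shows only bare bench, with the gripper at the bottom. Next I fly it over the stave.

```bash
python3 - <<'E'
from h import *
rel([470,175,250],114.4)
E
```

```text
shift [-13.57  -9.4   -1.21] spin 6.29
```

```bash
python3 -m jog '{"jaw":[91,91,91,91,91,91,91,91,91,91],"slide":[[-0.9,-0.63,-0.08],[-0.9,-0.63,-0.08],[-0.9,-0.63,-0.08],[-0.9,-0.63,-0.08],[-0.9,-0.63,-0.08],[-0.9,-0.63,-0.08],[-0.9,-0.63,-0.08],[-0.9,-0.63,-0.08],[-0.9,-0.63,-0.08],[-0.9,-0.63,-0.08]],"spin":[0,0,0,0,0,0,0,0,0,0]}'
python3 -m jog '{"jaw":[91,91,91,91,91,91,91,91,91,91],"slide":[[-0.9,-0.63,-0.08],[-0.9,-0.63,-0.08],[-0.9,-0.63,-0.08],[-0.9,-0.63,-0.08],[-0.9,-0.63,-0.08],[0,0,0],[0,0,0],[0,0,0],[0,0,0],[0,0,0]],"spin":[0,0,0,0,0,1,1,1,1,1]}'
python3 -m jog '{"jaw":[91,91,91],"slide":[[0,0,0],[0,0,0],[0,0,0]],"spin":[1,0.3,0]}'
python3 - <<'E'
from h import *
np.save("s1.npy",np.array([0]));s=env.state();print(s['ee_pos'],s['ee_rot'])
im=env.grab_frame("wrist");cv2.imwrite("pics/w1.png",im[:,:,::-1])
import pickle;pickle.dump(cam("wrist"),open("w1.pkl","wb"))
rel([470,175,250],114.4)
E
```

```text
time_s: 1.15
ee_pos: [362.8, 299.9, 237.9]
ee_rot: [-180.0, -0.0, 164.7]
force: [0.5, -0.2, -0.4]
gripper_width: 90.7
gripper_force: 0.0
time_s: 2.15
ee_pos: [467.3, 174.3, 249.6]
ee_rot: [-180.0, -0.0, 124.4]
force: [-0.2, 0.5, -0.2]
gripper_width: 91.1
gripper_force: 0.0
time_s: 2.45
ee_pos: [467.3, 174.3, 249.7]
ee_rot: [-180.0, -0.0, 114.3]
force: [-1.0, -0.2, 0.6]
gripper_width: 91.0
gripper_force: 0.0
[467.34311065 174.34536345 249.70118444] [-1.79970357e+02 -7.23448191e-03  1.14324040e+02]
shift [-0.02  0.09 -0.01] spin -0.0
```

View pics/w1.png

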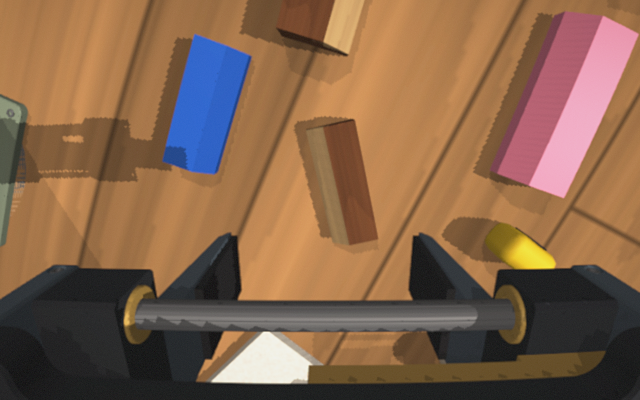

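The wrist view shows the stave at (340,182). Its dark top face spans roughly (327,125)-(354,119)-(377,240)-(350,245), with the bevel on the left. The shift for a second view comes next.

```bash
python3 -m jog '{"jaw":[91,91,91,91,91,91],"slide":[[0,0.8,0],[0,0.8,0],[0,0.8,0],[0,0.8,0],[0,0,0],[0,0,0]],"spin":[0,0,0,0,0,0]}'
cat >> h.py <<'E'
def quad(im,seed,tol=22):
    lab=cv2.cvtColor(cv2.GaussianBlur(im,(3,3),0),cv2.COLOR_RGB2LAB).astype(float)
    x,y=seed;ref=np.median(lab[y-4:y+5,x-4:x+5].reshape(-1,3),0)
    m=(np.linalg.norm((lab-ref)*[1,1,1],axis=2)<tol).astype(np.uint8)
    n,L,st,ct=cv2.connectedComponentsWithStats(m);k=L[y,x]
    cs,_=cv2.findContours((L==k).astype(np.uint8),cv2.RETR_EXTERNAL,cv2.CHAIN_APPROX_NONE)
    c=max(cs,key=cv2.contourArea);h=cv2.convexHull(c)
    for e in np.arange(1,30,.5):
        q=cv2.approxPolyDP(h,e,True).reshape(-1,2)
        if len(q)<=4:break
    # refine: line fit to contour points near each side
    P=c.reshape(-1,2).astype(float);ls=[]
    for i in range(len(q)):
        a,b=q[i].astype(float),q[(i+1)%len(q)].astype(float);u=(b-a)/np.linalg.norm(b-a);t=(P-a)@u/np.linalg.norm(b-a);d=abs((P-a)@[-u[1],u[0]])
        s=P[(t>.1)&(t<.9)&(d<4)];v=cv2.fitLine(s.astype(np.float32),cv2.DIST_HUBER,0,.01,.01).ravel();ls.append(np.cross([v[2],v[3],1],[v[2]+v[0],v[3]+v[1],1]))
    out=[]
    for i in range(len(ls)):
        X=np.cross(ls[i-1],ls[i]);out.append(X[:2]/X[2])
    return np.array(out),int(st[k,4])
E
python3 - <<'E'
from h import *
import pickle
c2=cam("wrist");im=env.grab_frame("wrist");cv2.imwrite("pics/w2.png",im[:,:,::-1]);pickle.dump(c2,open("w2.pkl","wb"))
c1=pickle.load(open("w1.pkl","rb"));i1=cv2.imread("pics/w1.png")[:,:,::-1].copy()
X=plane(c1,[[352,182]],35);s2=tuple(int(v) for v in proj(c2,X)[0]);print(X,s2)
for t in(15,22,30):
  a=quad(i1,(352,182),t);b=quad(im,s2,t)
  print(t,np.round(a[0],1).tolist(),a[1],np.round(b[0],1).tolist(),b[1])
E
```

```text
time_s: 3.1
ee_pos: [554.5, 213.7, 249.3]
ee_rot: [-179.9, -0.0, 114.4]
force: [-0.2, -0.2, -0.3]
gripper_width: 90.9
gripper_force: 0.0
[[497.54112766 183.06500943  35.        ]] (266, 182)
15 [[376.4, 237.8], [349.4, 243.7], [323.2, 124.7], [352.9, 119.2]] 3633 [[296.6, 237.3], [268.5, 243.9], [235.2, 127.0], [264.6, 119.6]] 3770
22 [[299.2, 125.5], [353.3, 118.8], [376.7, 238.2], [353.3, 243.1]] 4059 [[269.2, 117.7], [300.1, 237.2], [268.2, 244.1], [234.3, 126.4]] 4085
30 [[294.5, 120.2], [353.3, 118.4], [377.2, 238.1], [352.4, 244.0]] 4735 [[212.0, 121.0], [269.6, 118.1], [300.9, 237.3], [271.5, 244.0]] 5054
```

```bash
python3 - <<'E'
from h import *
import pickle
c=[pickle.load(open(f"w{k}.pkl","rb")) for k in(1,2)]
q=[quad(cv2.imread(f"pics/w{k}.png")[:,:,::-1].copy(),s,15)[0] for k,s in((1,(352,182)),(2,(266,182)))]
rs=[ray(c[k],q[k]) for k in(0,1)]
X=[tri([(rs[0][0],rs[0][1][i]),(rs[1][0],rs[1][1][i])]) for i in range(4)]
for x in X:print(np.round(x[0],1),np.round(x[1],1))
for k in(0,1):
  P=plane(c[k],q[k],35);print(np.round(P,1).tolist())
  a=P[0]-P[3];b=P[1]-P[2];print('len',np.linalg.norm(a),np.linalg.norm(b),'wid',np.linalg.norm(P[0]-P[1]),'yaw',[np.degrees(np.arctan2(v[0],-v[1])) for v in(a,b)])
# top-camera check
t=cam("top");im=env.grab_frame("top")
Q=np.array([plane(c[k],q[k],35) for k in (0,1)]).mean(0);print(proj(t,Q))
E
```

```text
[554.4 132.9  28.5] [0.4 0.4]
[526.7 114.9  36. ] [0. 0.]
[442.9 226.1  32.9] [0.9 0.9]
[469.3 245.2  30.6] [0.1 0.1]
[[552.7, 134.5, 35.0], [526.9, 114.6, 35.0], [442.4, 227.1, 35.0], [468.9, 245.4, 35.0]]
len 139.01282038881052 140.63731534309625 wid 32.50327438753797 yaw [np.float64(37.06747281383414), np.float64(36.92346242880403)]
[[553.7, 135.9, 35.0], [526.7, 114.5, 35.0], [443.7, 225.6, 35.0], [469.9, 245.7, 35.0]]
len 138.09068724833364 138.67778843923062 wid 34.48947645748214 yaw [np.float64(37.366699537321374), np.float64(36.77771417423472)]
[[299.61025029 190.88733796]
 [308.25020822 202.48639444]
 [258.30328722 237.8331155 ]
 [250.36054356 226.08251481]]
```

Stave found: centre ≈ (489.7, 174.5), yaw ≈ 37°, top measured at about 32–35 mm. Next, the jig.

```bash
python3 - <<'E'
from h import *
rel([530,-235,280],73)
E
```

```text
shift [-13.29  -6.89  -1.  ] spin 5.17
```

```bash
python3 -m jog '{"jaw":[91,91,91,91,91,91,91,91,91,91],"slide":[[-0.9,-0.46,-0.07],[-0.9,-0.46,-0.07],[-0.9,-0.46,-0.07],[-0.9,-0.46,-0.07],[-0.9,-0.46,-0.07],[-0.9,-0.46,-0.07],[-0.9,-0.46,-0.07],[-0.9,-0.46,-0.07],[-0.9,-0.46,-0.07],[-0.9,-0.46,-0.07]],"spin":[0,0,0,0,0,0,0,0,0,0]}' | grep ee
python3 -m jog '{"jaw":[91,91,91,91,91,91,91,91,91,91],"slide":[[-0.9,-0.46,-0.07],[-0.9,-0.46,-0.07],[-0.9,-0.46,-0.07],[-0.9,-0.46,-0.07],[-0.7,-0.46,-0.07],[0,0,0],[0,0,0],[0,0,0],[0,0,0],[0,0,0]],"spin":[0,0,0,0,0,1,1,1,1,1]}' | grep ee
python3 -m jog '{"jaw":[91,91,91],"slide":[[0,0,0],[0,0,0],[0,0,0]],"spin":[0.2,0,0]}' | grep ee
python3 - <<'E'
from h import *
import pickle
pickle.dump(cam("wrist"),open("w3.pkl","wb"))
im=env.grab_frame("wrist");cv2.imwrite("pics/w3.png",im[:,:,::-1])
E
python3 -m jog '{"jaw":[91,91,91,91,91,91],"slide":[[0,-0.8,0],[0,-0.8,0],[0,-0.8,0],[0,-0.8,0],[0,0,0],[0,0,0]],"spin":[0,0,0,0,0,0]}' | grep ee
python3 - <<'E'
from h import *
import pickle
pickle.dump(cam("wrist"),open("w4.pkl","wb"))
im=env.grab_frame("wrist");cv2.imwrite("pics/w4.png",im[:,:,::-1])
a=cv2.imread("pics/w3.png");b=cv2.imread("pics/w4.png")
cv2.imwrite("pics/w34.png",np.vstack([a[0:300],b[0:300]]))
E
```

```text
ee_pos: [539.1, -90.0, 271.6]
ee_rot: [180.0, 0.0, 114.3]
ee_pos: [529.5, -234.5, 281.9]
ee_rot: [180.0, -0.0, 74.0]
ee_pos: [530.3, -234.8, 281.6]
ee_rot: [180.0, -0.0, 72.8]
ee_pos: [439.3, -206.5, 281.9]
ee_rot: [179.9, 0.0, 72.7]
```

View pics/w34.png

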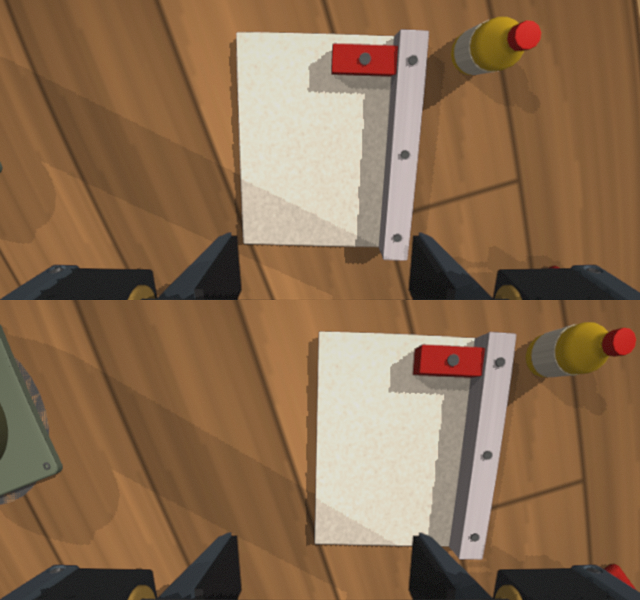

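The stacked views show w3 above w4. In w3 the board's left corners are at (237,33) and (244,243), the red stop is at (364,59), and the fence top runs from (402,30) to (385,258). In w4 everything sits about 85 px further right.

```bash
python3 - <<'E'
from h import *
import pickle
c=[pickle.load(open(f"w{k}.pkl","rb")) for k in(3,4)]
I=[cv2.imread(f"pics/w{k}.png")[:,:,::-1].copy() for k in(3,4)]
def order(q): # by angle, start top-left
    m=q.mean(0);q=q[np.argsort(np.arctan2(q[:,1]-m[1],q[:,0]-m[0]))];return q
def wh(im): # board left edge line+corners from bright/white mask
    hsv=cv2.cvtColor(im,cv2.COLOR_RGB2HSV);m=((hsv[:,:,1]<75)&(hsv[:,:,2]>90)).astype(np.uint8)
    return m
for name,seeds,z,tol in(("stop",[(345,55),(430,55)],53,40),("fence",[(401,110),(487,110)],58,18)):
    q=[order(quad(I[k],seeds[k],tol)[0]) for k in(0,1)]
    for k in(0,1):
        P=plane(c[k],q[k],z);print(name,np.round(q[k],1).tolist(),np.round(P[:,:2],1).tolist(), 'sides',np.round([np.linalg.norm(P[i]-P[(i+1)%4]) for i in range(4)],1),
          'ang',np.round([np.degrees(np.arctan2(*(P[(i+1)%4]-P[i])[[1,0]])) for i in range(4)],1))
    r=[ray(c[k],q[k]) for k in(0,1)]
    for i in range(4):
        x=tri([(r[0][0],r[0][1][i]),(r[1][0],r[1][1][i])]);print('  tri',np.round(x[0],1),np.round(x[1],1))
# board left edge
for k in(0,1):
    m=wh(I[k]);L=[]
    for y in range(45,235,3):
        xs=np.flatnonzero(m[y,200:400]);
        if len(xs):L.append((xs[0]+200,y))
    v=cv2.fitLine(np.array(L,np.float32),cv2.DIST_HUBER,0,.01,.01).ravel()
    p=[[v[2]+v[0]/v[1]*(y-v[3]),y] for y in(50,230)]
    P=plane(c[k],p,18);print('board left',np.round(p,1).tolist(),np.round(P[:,:2],1).tolist(),np.degrees(np.arctan2(*(P[1]-P[0])[[1,0]])))
E
```

```text
stop [[332.0, 43.7], [395.3, 46.0], [393.6, 73.2], [332.0, 71.5]] [[580.5, -101.5], [643.9, -123.0], [635.2, -149.3], [572.3, -128.3]] sides [67.  27.7 66.2 28. ] ang [ -18.7 -108.5  161.6   73. ]
stop [[421.4, 45.2], [482.4, 47.5], [480.5, 74.7], [419.6, 72.3]] [[580.5, -102.1], [643.8, -122.5], [636.1, -149.5], [572.0, -128.4]] sides [66.5 28.1 67.5 27.6] ang [ -17.8 -105.9  161.7   72.1]
  tri [ 580.4 -101.9   53.7] [0.3 0.3]
  tri [ 644.3 -122.7   51.5] [0.2 0.2]
  tri [ 634.4 -149.3   56.9] [0. 0.]
  tri [ 572.3 -128.3   51.8] [0.1 0.1]Traceback (most recent call last):
  File "<stdin>", line 11, in <module>
  File "h.py", line 41, in quad
    s=P[(t>.1)&(t<.9)&(d<4)];v=cv2.fitLine(s.astype(np.float32),cv2.DIST_HUBER,0,.01,.01).ravel();ls.append(np.cross([v[2],v[3],1],[v[2]+v[0],v[3]+v[1],1]))
                               ~~~~~~~~~~~^^^^^^^^^^^^^^^^^^^^^^^^^^^^^^^^^^^^^^^^^^^^^^^
cv2.error: OpenCV(4.12.0) /io/opencv/modules/imgproc/src/linefit.cpp:50: error: (-215:Assertion failed) count > 0 in function 'fitLine2D_wods'
```

```bash
python3 - <<'E'
from h import *
import pickle
c=[pickle.load(open(f"w{k}.pkl","rb")) for k in(3,4)]
I=[cv2.imread(f"pics/w{k}.png")[:,:,::-1].copy() for k in(3,4)]
for k,x0,x1,bx in((0,370,440,(215,280)),(1,450,530,(295,360))):
    lab=cv2.cvtColor(I[k],cv2.COLOR_RGB2LAB).astype(float)
    x,y=(401,110) if k==0 else (487,110)
    ref=np.median(lab[y-4:y+5,x-4:x+5].reshape(-1,3),0)
    m=np.linalg.norm(lab-ref,axis=2)<18
    L=[];R=[];B=[]
    for y in list(range(85,215,3)):
        xs=np.flatnonzero(m[y,x0:x1])+x0
        if len(xs)>8: L.append((xs[0]-.5,y));R.append((xs[-1]+.5,y))
        g=np.diff(cv2.GaussianBlur(lab[:,:,0]-1.5*lab[:,:,2],(3,3),0)[y,bx[0]:bx[1]]);B.append((bx[0]+g.argmax()+.5,y))
    for n,S,z in(("fenceL",L,58),("fenceR",R,58),("boardL",B,18)):
        v=cv2.fitLine(np.array(S,np.float32),cv2.DIST_HUBER,0,.01,.01).ravel()
        p=[[v[2]+v[0]/v[1]*(y-v[3]),y] for y in(85,215)]
        P=plane(c[k],p,z);a=np.degrees(np.arctan2(*(P[0]-P[1])[[1,0]]))-90
        ps=np.radians(-18);loc=(P[:,:2]-[543.8,-209.8])@np.array([[np.cos(ps),-np.sin(ps)],[np.sin(ps),np.cos(ps)]])
        print(k,n,len(S),np.round(p,1).tolist(),np.round(P[:,:2],1).tolist(),'yaw',round(a,2),'local',np.round(loc,1).tolist())
E
```

```text
0 fenceL 44 [[397.0, 85.0], [387.0, 215.0]] [[634.6, -162.0], [587.7, -300.4]] yaw -18.73 local [[71.6, 73.5], [69.8, -72.6]]
0 fenceR 44 [[423.5, 85.0], [411.2, 215.0]] [[662.1, -170.2], [615.1, -309.0]] yaw -18.69 local [[100.2, 74.2], [98.5, -72.3]]
0 boardL 44 [[237.2, 85.0], [241.7, 215.0]] [[462.8, -106.6], [410.6, -259.1]] yaw -18.89 local [[-108.9, 73.1], [-111.4, -88.1]]
1 fenceL 44 [[483.8, 85.0], [466.0, 215.0]] [[635.3, -160.7], [587.5, -300.9]] yaw -18.82 local [[71.9, 74.9], [69.7, -73.1]]
1 fenceR 44 [[508.9, 85.0], [489.5, 215.0]] [[662.5, -168.4], [615.2, -309.6]] yaw -18.54 local [[100.2, 76.0], [98.7, -72.8]]
1 boardL 44 [[317.4, 85.0], [314.9, 215.0]] [[462.6, -107.3], [410.9, -259.2]] yaw -18.79 local [[-108.9, 72.4], [-111.2, -88.1]]
```

Jig: yaw ≈ -18.75°, origin ≈ (544, -209.4), and the stop top triangulates to about 53 mm. Next, back to the stave.

```bash
python3 - <<'E'
from h import *
rel([489.7,174.5,100],127)
E
```

```text
shift [12.63 -2.19  6.05] spin -6.78
```

```bash
python3 -m jog '{"jaw":[91,91,91,91,91,91,91,91,91,91],"slide":[[0.9,-0.15,0.3],[0.9,-0.15,0.3],[0.9,-0.15,0.3],[0.9,-0.15,0.3],[0.9,-0.15,0.3],[0.9,-0.15,0.3],[0.9,-0.15,0.3],[0.9,-0.15,0.3],[0.9,-0.15,0.3],[0.9,-0.15,0.3]],"spin":[0,0,0,0,0,0,0,0,0,0]}' | grep ee
python3 -m jog '{"jaw":[91,91,91,91,91,91,91,91,91,91],"slide":[[0.9,-0.15,0.2],[0.9,-0.15,0.2],[0.9,-0.15,0.2],[0.9,-0.15,0.2],[0,0,0],[0,0,0],[0,0,0],[0,0,0],[0,0,0],[0,0,0]],"spin":[0,0,0,0,-1,-1,-1,-1,-1,-1]}' | grep ee
python3 -m jog '{"jaw":[91,91,91],"slide":[[0,0,0],[0,0,0],[0,0,0]],"spin":[-0.8,0,0]}' | grep ee
python3 - <<'E'
from h import *
rel([489.7,174.5,6],127);rel([489.7,174.5,200],127)
E
```

```text
ee_pos: [477.5, 66.3, 190.8]
ee_rot: [180.0, -0.0, 72.8]
ee_pos: [492.3, 173.9, 167.0]
ee_rot: [180.0, -0.0, 121.1]
ee_pos: [491.8, 173.6, 167.1]
ee_rot: [-180.0, -0.0, 127.0]
shift [ 0.06 -0.04  5.37] spin -0.0
shift [ 0.07 -0.04 -1.1 ] spin -0.0
```

```bash
python3 -m jog '{"jaw":[91,91,91,91,91,91,91,91],"slide":[[0.06,-0.06,0.8],[0,0,0.8],[0,0,0.8],[0,0,0.8],[0,0,0.8],[0,0,0.8],[0,0,0.4],[0,0,0.17]],"spin":[0,0,0,0,0,0,0,0]}'
python3 -m jog '{"jaw":[40,40,40,40,40,40,40,40,40,40],"slide":[[0,0,0],[0,0,0],[0,0,0],[0,0,0],[0,0,0],[0,0,0],[0,0,0],[0,0,0],[0,0,0],[0,0,0]],"spin":[0,0,0,0,0,0,0,0,0,0]}' 25
```

```text
time_s: 9.3
ee_pos: [488.3, 173.6, 5.2]
ee_rot: [-179.9, -0.0, 127.1]
force: [0.1, -0.4, 0.0]
gripper_width: 91.1
gripper_force: 0.0
time_s: 10.3
ee_pos: [489.2, 173.9, 7.0]
ee_rot: [179.9, 0.0, 127.1]
force: [-0.4, 0.4, 4.8]
gripper_width: 54.8
gripper_force: 25.0
```

```bash
python3 -m jog '{"jaw":[40,40,40,40,40,40,40],"slide":[[0,0,-0.3],[0,0,-0.8],[0,0,-0.8],[0,0,-0.8],[0,0,-0.8],[0,0,-0.5],[0,0,0]],"spin":[0,0,0,0,0,0,0]}'
python3 - <<'E'
from h import *
rel([556,-212,130],71.25)
E
```

```text
time_s: 11.0
ee_pos: [489.6, 174.0, 128.3]
ee_rot: [179.8, 0.1, 127.1]
force: [0.2, -0.4, -1.9]
gripper_width: 54.7
gripper_force: 25.0
shift [-11.59  -6.    -0.06] spin 6.98
```

```bash
python3 -m jog '{"jaw":[40,40,40,40,40,40,40,40,40,40],"slide":[[-0.5,-0.25,0],[-0.8,-0.41,0],[-0.8,-0.41,0],[-0.8,-0.41,0],[-0.8,-0.41,0],[-0.8,-0.41,0],[-0.8,-0.41,0],[-0.8,-0.41,0],[-0.8,-0.41,0],[-0.8,-0.41,0]],"spin":[0,0,0,0,0,0,0,0,0,0]}' | grep ee
python3 -m jog '{"jaw":[40,40,40,40,40,40,40,40,40,40],"slide":[[-0.8,-0.41,0],[-0.8,-0.41,0],[-0.8,-0.41,0],[-0.8,-0.41,0],[-0.6,-0.41,0],[0,0,0],[0,0,0],[0,0,0],[0,0,0],[0,0,0]],"spin":[0,0,0,0,0,1,1,1,1,1]}' | grep ee
python3 -m jog '{"jaw":[40,40,40,40],"slide":[[0,0,0],[0,0,0],[0,0,0],[0,0,0]],"spin":[1,1,0,0]}'
python3 - <<'E'
from h import *
rel([557.9,-212,26],71.25)
im=env.grab_frame("wrist");cv2.imwrite("pics/w5.png",im[:,:,::-1])
E
```

```text
ee_pos: [532.7, -82.8, 124.8]
ee_rot: [-179.9, -0.1, 127.1]
ee_pos: [552.4, -209.6, 124.6]
ee_rot: [-179.8, -0.1, 86.8]
time_s: 13.4
ee_pos: [552.8, -209.7, 125.2]
ee_rot: [-179.9, -0.0, 71.3]
force: [0.2, 0.1, -1.8]
gripper_width: 55.0
gripper_force: 25.0
shift [-0.02  0.19  3.31] spin 0.0
```

View pics/w5.png

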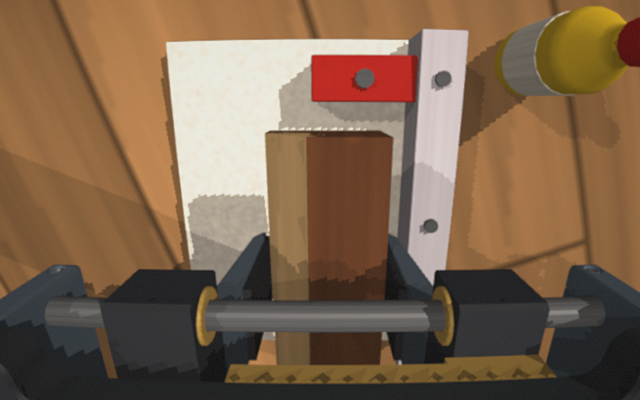

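The stave hangs level at (330,250), bevel left and away from the fence, with its end clear of the stop. Lowering it now.

```bash
python3 -m jog '{"jaw":[40,40,40,40,40,40,40],"slide":[[-0.02,0.09,0.7],[0,0.05,0.7],[0,0,0.7],[0,0,0.6],[0,0,0.3],[0,0,0.15],[0,0,0]],"spin":[0,0,0,0,0,0,0]}'
python3 -m jog '{"jaw":[40,40,40,40],"slide":[[0,0,0.05],[0,0,0.05],[0,0,0],[0,0,0]],"spin":[0,0,0,0]}'
```

```text
time_s: 14.15
ee_pos: [557.3, -211.8, 31.6]
ee_rot: [-180.0, -0.0, 71.1]
force: [-0.5, -0.1, -2.2]
gripper_width: 54.5
gripper_force: 25.0
time_s: 14.55
ee_pos: [557.4, -211.9, 29.2]
ee_rot: [180.0, -0.0, 71.1]
force: [-0.7, -0.4, -2.2]
gripper_width: 54.4
gripper_force: 25.0
```

```bash
python3 -m jog '{"jaw":[40,40,40,40],"slide":[[0,0,0.05],[0,0,0.05],[0,0,0.03],[0,0,0]],"spin":[0,0,0,0]}'|egrep "pos|force"
python3 -m jog '{"jaw":[40,40,40,40,40],"slide":[[0.15,0,0],[0.1,0,0],[0.08,0,0],[0,0,0],[0,0,0]],"spin":[0,0,0,0,0]}'|egrep "pos|force"
```

```text
ee_pos: [557.3, -211.8, 25.0]
force: [-0.6, -0.7, 1.0]
gripper_force: 25.0
ee_pos: [560.8, -202.1, 25.0]
force: [-0.0, 0.7, 0.6]
gripper_force: 25.0
```

```bash
for i in 1 2; do python3 -m jog '{"jaw":[40,40,40,40],"slide":[[0.05,0,0],[0.04,0,0],[0,0,0],[0,0,0]],"spin":[0,0,0,0]}'|egrep "pos|force:"; done
```

```text
ee_pos: [561.5, -199.9, 25.0]
force: [0.7, -0.2, 0.6]
gripper_force: 25.0
ee_pos: [562.1, -198.4, 25.0]
force: [-1.5, -5.0, 0.6]
gripper_force: 25.0
```

```bash
python3 -m jog '{"jaw":[72,72,72,72,72,72,72,72],"slide":[[0,0,0],[0,0,0],[0,0,0],[0,0,-0.3],[0,0,-0.8],[0,0,-0.8],[0,0,-0.5],[0,0,0]],"spin":[0,0,0,0,0,0,0,0]}'
python3 -m jog '{"jaw":[0,0,0,0,0,0,0,0,0,0],"slide":[[0,-0.8,0],[0,-0.9,0],[0,0,0],[0,0,0],[0,0,0],[0,0,0],[0,0,0],[0,0,0],[0,0,0],[0,0,0]],"spin":[0,0,0,0,0,0,0,0,0,0]}' 40
python3 - <<'E'
from h import *
im=env.grab_frame("wrist");cv2.imwrite("pics/w6.png",im[:,:,::-1])
E
```

```text
time_s: 17.05
ee_pos: [564.0, -197.8, 99.9]
ee_rot: [179.7, -0.0, 71.1]
force: [-0.7, -0.8, 0.3]
gripper_width: 71.5
gripper_force: 0.0
time_s: 18.05
ee_pos: [514.1, -180.9, 96.9]
ee_rot: [-180.0, -0.0, 71.1]
force: [0.3, 0.1, -1.0]
gripper_width: 0.2
gripper_force: 0.0
```

View pics/w6.png

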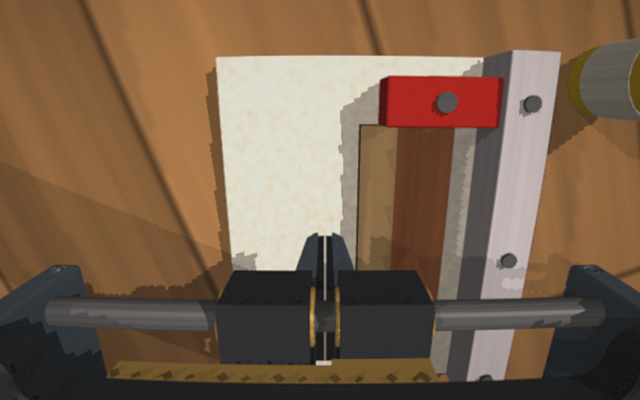

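The stave lies on the board against the stop, with a gap to the fence. The closed fingers are on the bevel side. Now I push it to the fence low on the upright edge.

```bash
python3 -m jog '{"jaw":[0,0,0,0,0],"slide":[[0,0,0.8],[0,0,0.8],[0,0,0.6],[0,0,0.15],[0,0,0]],"spin":[0,0,0,0,0]}'|egrep "pos|force:"
python3 -m jog '{"jaw":[0,0,0,0,0,0,0,0],"slide":[[0,0.15,0],[0,0.15,0],[0,0.15,0],[0,0.15,0],[0,0.15,0],[0,0.15,0],[0,0,0],[0,0,0]],"spin":[0,0,0,0,0,0,0,0]}'|egrep "pos|force:"
```

```text
ee_pos: [513.7, -180.8, 26.0]
force: [0.1, 0.1, -0.4]
gripper_force: 0.0
ee_pos: [539.8, -189.7, 26.3]
force: [-0.2, 0.3, -0.6]
gripper_force: 0.0
```

```bash
python3 -m jog '{"jaw":[0,0,0,0,0,0],"slide":[[0,0.1,0],[0,0.1,0],[0,0.1,0],[0,0.06,0],[0,0,0],[0,0,0]],"spin":[0,0,0,0,0,0]}'|egrep "pos|force:"
for i in 1 2; do python3 -m jog '{"jaw":[0,0,0,0],"slide":[[0,0.05,0],[0,0.05,0],[0,0,0],[0,0,0]],"spin":[0,0,0,0]}'|egrep "pos|force:";done
```

```text
ee_pos: [550.0, -193.2, 26.5]
force: [1.1, -0.2, -0.7]
gripper_force: 0.0
ee_pos: [552.8, -194.1, 26.5]
force: [-1.0, 1.2, -0.4]
gripper_force: 0.1
ee_pos: [554.0, -194.6, 26.4]
force: [-4.4, 0.9, 4.4]
gripper_force: 2.7
```

```bash
python3 -m jog '{"jaw":[0,0,0,0],"slide":[[0,0.05,0],[0,0.03,0],[0,0,0],[0,0,0]],"spin":[0,0,0,0]}'|egrep "pos|force:"
python3 -m jog '{"jaw":[0,0,0,0,0,0,0],"slide":[[0,-0.3,0],[0,-0.6,0],[0,-0.4,0],[0,0,-0.7],[0,0,-0.8],[0,-0.7,-0.8],[0,0,0]],"spin":[0,0,0,0,0,0,0]}'|egrep "pos|force:"
python3 - <<'E'
from h import *
im=env.grab_frame("wrist");cv2.imwrite("pics/w7.png",im[:,:,::-1])
import pickle;pickle.dump(cam("wrist"),open("w7.pkl","wb"))
cv2.imwrite("pics/w7c.png",cv2.resize(im[40:320,320:600,::-1],None,fx=2,fy=2))
E
```

```text
ee_pos: [554.1, -194.6, 26.4]
force: [-10.3, 2.9, 8.4]
gripper_force: 5.3
ee_pos: [501.3, -176.5, 98.2]
force: [0.2, 0.5, -0.6]
gripper_force: 0.0
```

View pics/w7c.png

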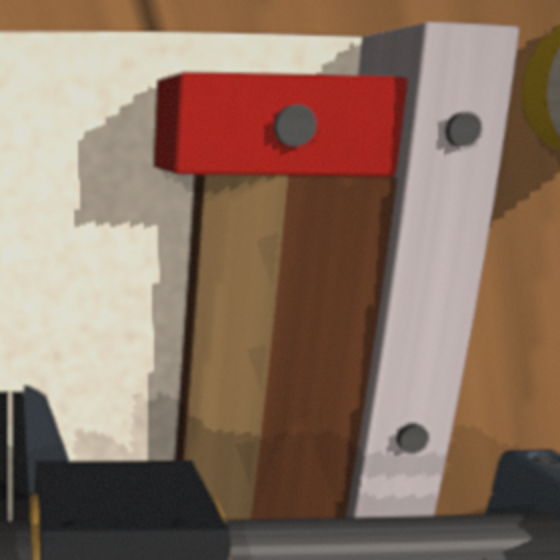

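The stave is parallel to and touching the fence at (395,180)-(355,515) in the crop, and its end meets the stop at row 175. To make sure of the butt, I'll nudge its far end toward the stop.

```bash
python3 -m jog '{"jaw":[0,0,0,0,0,0,0,0,0,0],"slide":[[-0.8,0,0],[-0.8,0.7,0],[-0.8,0.7,0],[-0.8,0.7,0],[-0.1,0.8,0],[0,0,0],[0,0,0.8],[0,0,0.8],[0,0,0.6],[0,0,0]],"spin":[0,0,0,0,0,0,0,0,0,0]}'|egrep "pos|force:"
python3 -m jog '{"jaw":[0,0,0,0,0,0,0],"slide":[[0.08,0,0],[0.08,0,0],[0.05,0,0],[0.05,0,0],[0,0,0],[0,0,0],[0,0,0]],"spin":[0,0,0,0,0,0,0]}'|egrep "pos|force:"
```

```text
ee_pos: [548.5, -296.2, 25.8]
force: [0.0, -0.1, 0.4]
gripper_force: 0.0
ee_pos: [553.8, -290.9, 29.6]
force: [-0.4, 0.1, 0.4]
gripper_force: 0.0
```

```bash
for i in 1 2 3; do python3 -m jog '{"jaw":[0,0,0,0],"slide":[[0.05,0,0],[0.04,0,0],[0,0,0],[0,0,0]],"spin":[0,0,0,0]}'|egrep "pos|force:";done
```

```text
ee_pos: [554.3, -289.2, 29.4]
force: [-1.6, -4.9, 0.2]
gripper_force: 2.6
ee_pos: [554.3, -289.2, 29.6]
force: [-5.4, -11.0, -0.6]
gripper_force: 6.5
ee_pos: [554.4, -289.2, 29.7]
force: [-8.5, -19.0, -1.0]
gripper_force: 10.5
```

```bash
python3 -m jog '{"jaw":[0,0,0,0,0,0,0],"slide":[[-0.4,0,0],[-0.2,0,0],[0,0,-0.8],[0,0,-0.8],[0,0,-0.6],[0,0,0],[0,0,0]],"spin":[0,0,0,0,0,0,0]}'|egrep "pos|force:"
python3 - <<'E'
from h import *
rel([557.2,-197.8,49],71.25)
E
```

```text
ee_pos: [550.5, -299.6, 95.1]
force: [-0.5, -0.3, 0.5]
gripper_force: 0.0
shift [ 3.28 -0.89  1.54] spin -0.02
```

```bash
python3 -m jog '{"jaw":[0,0,0,0,0,0,0],"slide":[[0.5,-0.3,0],[0.9,-0.59,0],[0.9,0,0],[0.9,0,0],[0.08,0,0],[0,0,0],[0,0,0]],"spin":[0,0,0,0,0,0,0]}'|egrep "pos|force:"
python3 -m jog '{"jaw":[0,0,0,0,0],"slide":[[0,0,0.7],[0,0,0.6],[0,0,0.24],[0,0,0],[0,0,0]],"spin":[0,0,0,0,0]}'|egrep "pos|force:"
```

```text
ee_pos: [556.5, -198.5, 94.8]
force: [-0.1, -0.0, 0.2]
gripper_force: 0.0
ee_pos: [557.4, -199.1, 49.6]
force: [0.1, 0.8, 1.1]
gripper_force: 0.0
```

```bash
python3 -m jog '{"jaw":[0,0,0,0,0,0],"slide":[[0,0.06,0.06],[0,0.05,0.05],[0,0.04,0.04],[0,0,0],[0,0,0],[0,0,0]],"spin":[0,0,0,0,0,0]}'|egrep "pos|force:"
python3 -m jog '{"jaw":[0,0,0,0,0],"slide":[[0,0.03,0.03],[0,0.03,0.03],[0,0,0],[0,0,0],[0,0,0]],"spin":[0,0,0,0,0]}'|egrep "pos|force:"
```

```text
ee_pos: [561.4, -199.8, 44.8]
force: [0.9, 0.7, 1.0]
gripper_force: 0.0
ee_pos: [563.1, -200.5, 42.9]
force: [-0.1, 0.6, -0.5]
gripper_force: 0.0
```

```bash
for i in 1 2; do python3 -m jog '{"jaw":[0,0,0,0,0],"slide":[[0,0.03,0.03],[0,0.02,0.02],[0,0,0],[0,0,0],[0,0,0]],"spin":[0,0,0,0,0]}'|egrep "pos|force:";done
```

```text
ee_pos: [564.3, -200.9, 41.6]
force: [-2.2, 0.5, 4.3]
gripper_force: 2.1
ee_pos: [564.4, -201.0, 41.5]
force: [-7.8, 2.2, 14.9]
gripper_force: 7.7
```

```bash
python3 -m jog '{"jaw":[0,0,0,0,0,0],"slide":[[0,0.02,-0.02],[0,0,0],[0,0,0],[0,0,0],[0,0,0],[0,0,0]],"spin":[0,0,0,0,0,0]}'|egrep "pos|force:"
python3 - <<'E'
from h import *
print(env.state()['force'])
im=env.grab_frame("wrist");s=env.grab_frame("side")
print(env.state()['force'],env.state()['time_s'])
cv2.imwrite("pics/fin.png",np.hstack([cv2.resize(im[40:300,300:560,::-1],(390,390)),cv2.resize(s[200:340,280:420,::-1],(390,390))]))
E
```

```text
ee_pos: [564.5, -200.9, 41.5]
force: [-8.0, 1.0, 11.2]
gripper_force: 7.0
[-8.03695425  0.98581079 11.20146252]
[-7.68283342  2.13185037 12.41224482] 29.55
```

View pics/fin.png

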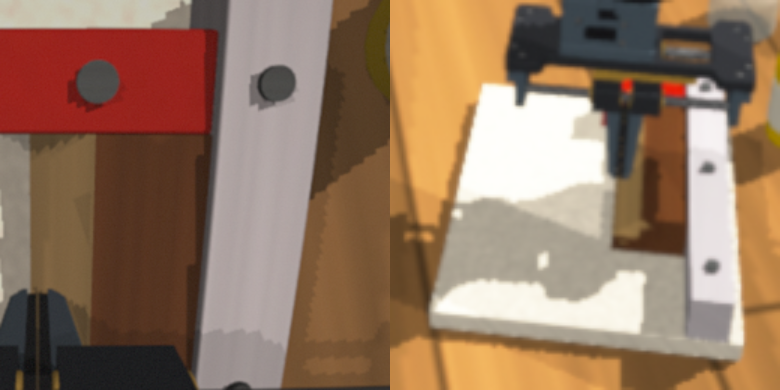

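The final views show the stave flush to the fence and stop, with the fingers on the bevel. One trim to the force balance before handing in.

```bash
python3 -m jog '{"jaw":[0,0,0,0,0,0],"slide":[[0,0.02,-0.01],[0,0,0],[0,0,0],[0,0,0],[0,0,0],[0,0,0]],"spin":[0,0,0,0,0,0]}'|egrep "pos|force:"
python3 -m jog '{"jaw":[0,0,0],"slide":[[0,0,0],[0,0,0],[0,0,0]],"spin":[0,0,0]}'|egrep "pos|force:"
```

```text
ee_pos: [564.5, -200.9, 41.5]
force: [-7.7, 1.5, 12.3]
gripper_force: 7.0
ee_pos: [564.5, -201.0, 41.5]
force: [-7.8, 2.3, 11.0]
gripper_force: 7.0
```

```bash
python3 -m jog '{"jaw":[0,0,0,0,0,0],"slide":[[0,0.03,-0.01],[0,0,0],[0,0,0],[0,0,0],[0,0,0],[0,0,0]],"spin":[0,0,0,0,0,0]}'|egrep "pos|force:"
python3 -m jog '{"jaw":[0,0,0],"slide":[[0,0,0],[0,0,0],[0,0,0]],"spin":[0,0,0]}'|egrep "pos|force:"
```

```text
ee_pos: [564.5, -201.0, 41.5]
force: [-8.8, 2.9, 12.4]
gripper_force: 7.5
ee_pos: [564.5, -201.0, 41.5]
force: [-9.6, 2.5, 11.5]
gripper_force: 7.5
```

Horizontal force is about 9.7 N and vertical about 11.8 N, steady and balanced. Handing in.

```bash
python3 -c "
from workcell import env
print(env.job_done())"
```

```text
the job is handed in; nothing more can be done
None
```

The stave lies flush along the fence and butted against the stop with its bevel up and away from the fence. The job was handed in after about 31 s with the fingers still pressing it, roughly 10 N towards the fence and 12 N down.

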